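# Cactus pots back on their saucers

## Robot

A 6-joint arm with a two-finger parallel gripper is mounted at the origin on the work surface. World frame = base frame: x ahead of the robot, y to its left, z up, the work surface at z = 0. Lengths are in mm, angles in rad, forces in N, time in s.
With the tool pointing down it reaches from about 275 to 750 mm from the base axis. Payload 10.2 kg.
Tool frame: the origin (TCP) lies midway between the tips of the shut fingers; the grasp point (between the pads) lies 19 mm behind it (ctrl.hold_point_z is the distance from the TCP to the grasp point, in mm); z points along the fingers, y is the direction in which the jaws open and shut (so a half turn about z gives the same grasp; the last joint's range is limited). The gripper opens to 85 mm and grips with 20 to 120 N. Pads are 22 mm wide; open, the fingers measure 114 mm over their backs; the gripper's body (76 mm by 85 mm) begins 54 mm behind the grasp point. The pads swing forward as they close: fully open they stand 13 mm farther back than shut.
Start: joints at [-1.533, 0.313, 1.498, -0, 1.331, -0.223], TCP at [135.36, -507.256, 231.294] pointing down, gripper open.
Joint ranges: [-2.94, 2.94], [-0.97, 2.17], [0.19, 2.56], [-1.23, 4.37], [0.02, 3.11], [-2.88, 2.88]. Speed limits (rad/s): [2.39, 2.39, 3.01, 3.14, 3.14, 3.14].

## Interface

Orientations are given as a unit quaternion [w, x, y, z].
In Python, from rig import ctrl, capture, get_calibration, ticket, search_frame, outline_of gives the robot as it stands. The module is installed in compiled form; this text tells all that it offers.
- The arm moves only by the tool servo_tool, never from a script. Its argument "motion" is a list of rows, each an object with "dr": the turn, a rotation vector about the tool's x, y, z in units of 10 degrees (1.0 is 10 degrees), a list of three; "delta_pos": the shift along the tool's x, y, z in units of 50 mm (1.0 is 50 mm), a list of three; "hand": the opening, from 0 (shut) to 1 (fully open). In form: [{"dr": [ax, ay, az], "delta_pos": [x, y, z], "hand": hand}, ...]. A call has 1 to 20 rows; each row shifts and turns the pose as measured when the row begins, along the tool's axes as they then stand; what a row does not reach is not made up. A row lasts 1/8 s, in which the tool goes at most 62.5 mm and 10.7 degrees, less where a joint would pass 70% of its speed; a pose out of reach is approached as far as the arm can. A call is refused whole if a number of a shift passes 1 or a number of a turn 1, either way. A call with a gripper value outside its range is refused whole. The fingers move at their own pace and stop on an object; "squeeze" is the grip in N (left out, the last holds). Time passes only in rows, so rows that do not move let the fingers close. It gives the time, the measured TCP pose, the force and the opening at its end, in the units of the state.
- ctrl.sense(): the state, without advancing time (a new reading comes with each control period).
- capture(name): name is "side" or "top"; returns (picture, depth): 480x640x3 uint8, red, green, blue; 480x640 float32, mm along the optical axis (not along the pixel's ray), 0 where there is no reading.
- get_calibration(name): a dict with "camera_matrix" (3x3 intrinsics, pixels), "distortion" ([k1, k2, p1, p2, k3] as OpenCV has them; the pictures are not rectified), "T" (4x4, takes a point from camera to world coordinates). Camera axes: x right, y down, z forward; pixel columns grow to the right and rows downward; lengths in mm; the calibration is good to about 2 mm. A picture is of the moment at which its call begins. get_calibration takes no time and is no camera call.
- ticket.finish_job(): hands the job in, once; it reports no verdict.
Trained networks look in the newest picture that a camera, given by its name, has taken for a name from the list of things; names that differ only in an ending like _2 or _b are one class to them, and where a whole thing is asked for, a point or a joint stands for the part that bears it (a point fixed in the world has none). Each returns a list of dicts, best first, with "score" (0 to 1); they miss things now and then, are a little off and sometimes report something else, mostly with a low value. They report only what shows in the picture. A call takes as long as a camera call. They do not tell look-alikes from the thing itself.
- search_frame(camera, label): "bbox" ([left, top, right, bottom] in pixels, round what is visible of it).
- outline_of(camera, label): "pixels" (480x640 bool, what is visible of it) and "bbox" ([left, top, right, bottom] in pixels, round what is visible of it).
The state is a dict: "time_s": time; "joints": joint angles; "dq": joint speeds; "tau": joint torques, N m; "eef_pos": TCP position; "ee_rot": TCP orientation; "force": force on the tool from outside, world axes, zero at the start; "wrist_torque": the same for the moment, N m; "grip_width": opening from 0.0 (shut) to 1.0 (fully open).
Only numpy, scipy, OpenCV 4.12 (cv2) and the standard library are available. Lean on these libraries where they do the work, as an engineer would, in place of code of your own. Each camera call takes 0.05 s, during which the arm holds its last target.

## Task

The hallway shelf has been wiped: put each of the four cactus pots (red, yellow, blue, white) back on the saucer of its own colour, standing upright and flat on the saucer's floor inside the rim, with the saucers flat on the shelf. Set the pots down rather than dropping them, and leave the leafy plant in the grey pot and the TV remote where they are.

Things in the scene. Friction and masses are not known exactly. Their poses are not given: they have to be found in the camera images.
- red_pot_grip (a point): red glazed pot (thick red rim) with a ribbed ball cactus: a straight round pot 52 mm in diameter and 46 mm high, about 110 to 225 g, the plant within it reaching 66 mm above the underside and nowhere wider than the pot. The point lies on the pot's axis, 28 mm above its underside; z up. The pot is round, so its yaw means nothing; it is stiff and can be gripped from above by its sides in any direction.
- yellow_pot_grip (a point): yellow glazed pot (thick yellow rim) with a clump of three dark little cacti: a straight round pot 52 mm in diameter and 46 mm high, about 110 to 225 g, the plant within it reaching 66 mm above the underside and nowhere wider than the pot. The point lies on the pot's axis, 28 mm above its underside; z up. The pot is round, so its yaw means nothing; it is stiff and can be gripped from above by its sides in any direction.
- blue_pot_grip (a point): blue glazed pot (thick blue rim) with a pale ball cactus with a pink flower: a straight round pot 52 mm in diameter and 46 mm high, about 110 to 225 g, the plant within it reaching 66 mm above the underside and nowhere wider than the pot. The point lies on the pot's axis, 28 mm above its underside; z up. The pot is round, so its yaw means nothing; it is stiff and can be gripped from above by its sides in any direction.
- white_pot_grip (a point): white glazed pot (thick white rim) with two little cacti, a big and a small one: a straight round pot 52 mm in diameter and 46 mm high, about 110 to 225 g, the plant within it reaching 66 mm above the underside and nowhere wider than the pot. The point lies on the pot's axis, 28 mm above its underside; z up. The pot is round, so its yaw means nothing; it is stiff and can be gripped from above by its sides in any direction.
- red_saucer_floor (a point): red round saucer, loose, 200 g, 88 mm in outer diameter and 8 mm high, flat floor 4 mm thick and 78 mm wide inside the upright 5 mm rim. The point is the centre of the floor's upper side, 4 mm above the saucer's underside; z up; yaw means nothing.
- yellow_saucer_floor (a point): yellow round saucer, loose, 200 g, 88 mm in outer diameter and 8 mm high, flat floor 4 mm thick and 78 mm wide inside the upright 5 mm rim. The point is the centre of the floor's upper side, 4 mm above the saucer's underside; z up; yaw means nothing.
- blue_saucer_floor (a point): blue round saucer, loose, 200 g, 88 mm in outer diameter and 8 mm high, flat floor 4 mm thick and 78 mm wide inside the upright 5 mm rim. The point is the centre of the floor's upper side, 4 mm above the saucer's underside; z up; yaw means nothing.
- white_saucer_floor (a point): white round saucer, loose, 200 g, 88 mm in outer diameter and 8 mm high, flat floor 4 mm thick and 78 mm wide inside the upright 5 mm rim. The point is the centre of the floor's upper side, 4 mm above the saucer's underside; z up; yaw means nothing.
- grey_pot_grip (a point): dark grey plastic pot with a leafy green plant (no cactus), the same pot shape and size as the cactus pots, plant up to 66 mm high and 80 mm across; has no saucer and stays where it is. The point lies on its axis, 28 mm above its underside; z up.
- remote_mid (a point): black TV remote lying flat on the shelf, 165 mm long (its y), 45 mm wide (its x), 20 mm high; stays where it is. The point is its centre, 10 mm above its underside; z up.
Mind the look-alikes: they are no part of the job. Of the things that look like the part that bears red_pot_grip, take the one that is farthest from the robot's base at the start.

How it is judged:
By the outcome, as a careful person would: the job done as asked, in the order asked, and still so for the second after the job is handed in, with the robot touching nothing.
It also fails if it takes over 112 s, if anything falls off the work surface, if the arm or the gripper's body presses on something with over 40 N, if the wrist force passes 120 N, or if a joint passes its speed limit or range.

## Working session

There is one attempt and no reset: what is moved stays moved. The work goes in short steps, Python scripts to look and compute and a tool call to move; the robot and the scene stay as the last step left them, time stands still between calls to the robot, and variables do not carry over. Pictures are saved under pics/ and viewed, and the job is handed in when it is done.

Besides the shell and the picture viewer there is one more tool, called after "Emit:" by a JSON object that holds its "method" and its "body". servo_tool: Moves the arm, as the interface text tells. Its arguments: {"type":"object","properties":{"motion":{"type":"array"},"squeeze":{"type":"number"}},"required":["motion"]}

```bash
mkdir -p pics
python3 - <<'E'
from rig import ctrl, capture, get_calibration
import cv2
s=ctrl.sense(); print(s, ctrl.hold_point_z)
for n in("top","side"):
    p,d=capture(n); cv2.imwrite(f"pics/{n}0.png",p[:,:,::-1]); c=get_calibration(n); print(n,c)
E
```

```text
{'time_s': 0.0, 'joints': array([-1.53340078e+00,  3.13468163e-01,  1.49843844e+00, -6.40443630e-06,
        1.33099558e+00, -2.23401040e-01]), 'dq': array([-8.33358062e-04, -8.41821873e-04, -7.91054693e-04,  1.55385497e-05,
        1.08944606e-03, -7.72882435e-05]), 'tau': array([ 2.42160795e-04, -4.12255669e+01, -2.59744424e+01, -1.45499498e-04,
        4.11456669e-03, -1.19111522e-05]), 'eef_pos': array([ 135.3477201 , -506.98819912,  230.72527183]), 'ee_rot': array([-6.52222889e-04,  9.91509871e-01,  1.30029793e-01,  5.77104281e-05]), 'force': array([-0.67166941, -0.03073219, -0.59956145]), 'wrist_torque': array([ 0.05510617, -0.00212529,  0.04870562]), 'grip_width': 1.002782291855223} 18.700000000000003
top {'camera_matrix': array([[435.74970803,   0.        , 324.95541853],
       [  0.        , 435.74970803, 244.48553061],
       [  0.        ,   0.        ,   1.        ]]), 'distortion': array([-0.09742578,  0.        ,  0.        ,  0.        ,  0.        ]), 'T': array([[ 1.39103707e-02, -9.98792734e-01,  4.71123678e-02,
         4.99151378e+02],
       [-9.99669619e-01, -1.28732017e-02,  2.22471230e-02,
         3.41063815e+00],
       [-2.16137778e-02, -4.74062685e-02, -9.98641823e-01,
         9.39870951e+02],
       [ 0.00000000e+00,  0.00000000e+00,  0.00000000e+00,
         1.00000000e+00]])}
side {'camera_matrix': array([[438.72026848,   0.        , 323.52347483],
       [  0.        , 438.72026848, 239.58882127],
       [  0.        ,   0.        ,   1.        ]]), 'distortion': array([0.01756542, 0.        , 0.        , 0.        , 0.        ]), 'T': array([[-7.46186802e-01, -4.55568493e-01,  4.85450930e-01,
         9.09860830e+01],
       [-6.65592166e-01,  5.25700388e-01, -5.29741608e-01,
         4.60505476e+02],
       [-1.38681564e-02, -7.18398532e-01, -6.95493511e-01,
         6.84148298e+02],
       [ 0.00000000e+00,  0.00000000e+00,  0.00000000e+00,
         1.00000000e+00]])}
```

View pics/top0.png

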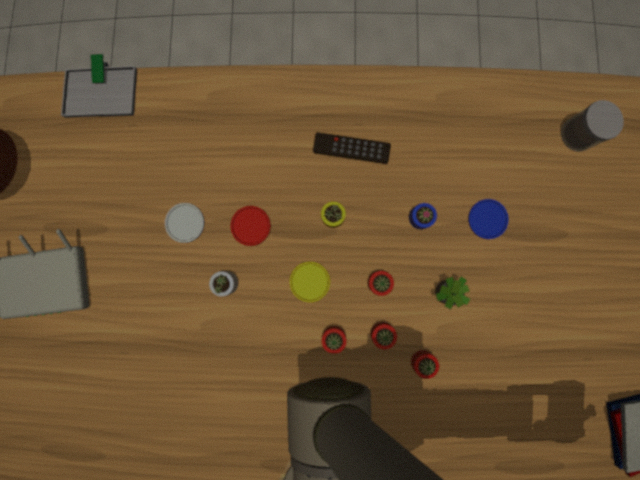

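View pics/side0.png

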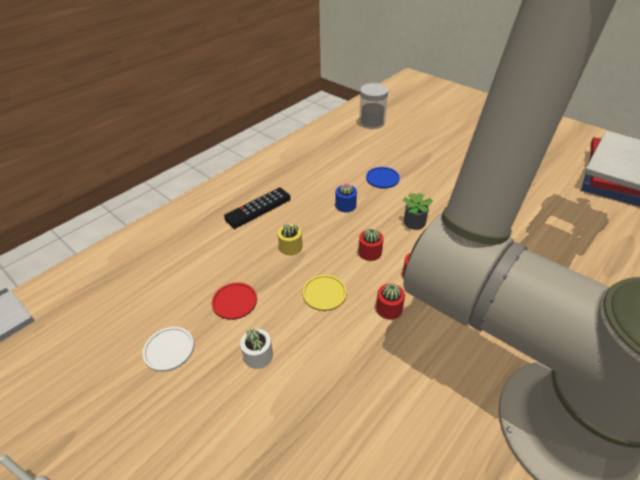

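Top view: four red pots sit at (381,283), (334,340), (384,336) and (426,365). The base is at the bottom, so (381,283) looks farthest. I can also see the yellow pot (333,214), blue (424,216), white (222,284) and grey leafy (453,292). The saucers are red (251,226), yellow (310,282), blue (488,219) and white (184,223), and the remote is at (352,148).

```bash
cat > h.py <<'E'
import numpy as np, cv2
from rig import ctrl, capture, get_calibration, search_frame, outline_of
def ray(cam,uv):
    c=get_calibration(cam); K=c["camera_matrix"];T=c["T"]
    p=cv2.undistortPoints(np.array(uv,float).reshape(-1,1,2),K,c["distortion"]).reshape(-1,2)
    d=np.c_[p,np.ones(len(p))]@T[:3,:3].T
    return T[:3,3],d
def onplane(cam,uv,z):
    o,d=ray(cam,uv); return o+d*((z-o[2])/d[:,2])[:,None]
def cloud(cam,depth,mask):
    v,u=np.nonzero(mask&(depth>0)); o,d=ray(cam,np.c_[u,v]); return o+d*depth[v,u][:,None]
def proj(cam,P):
    c=get_calibration(cam); Ti=np.linalg.inv(c["T"])
    return cv2.projectPoints(np.array(P,float).reshape(-1,1,3),cv2.Rodrigues(Ti[:3,:3])[0],Ti[:3,3],c["camera_matrix"],c["distortion"])[0].reshape(-1,2)
E
cat > look.py <<'E'
from h import *
p,d=capture("top")
for n in "red_pot_grip yellow_pot_grip blue_pot_grip white_pot_grip red_saucer_floor yellow_saucer_floor blue_saucer_floor white_saucer_floor grey_pot_grip remote_mid".split():
    for r in outline_of("top",n)[:5]:
        if r["score"]<.3: continue
        m=r["pixels"]; C=cloud("top",d,m)
        z=np.median(C[:,2]); 
        if "saucer" in n: zz=8
        elif "pot" in n: zz=46
        else: zz=20
        # top surface points only
        cand=C[C[:,2]>(zz-10 if 'pot' in n else -5)]
        (c,rad)=cv2.minEnclosingCircle(cand[:,:2].astype(np.float32))
        b=r["bbox"]; cb=onplane("top",[[(b[0]+b[2])/2,(b[1]+b[3])/2]],zz)[0]
        print(n,round(r["score"],2),np.round(b),"zmed %.0f max %.0f"%(z,C[:,2].max()),"circ",np.round(c,1),round(rad,1),"box",cb[:2].round(1),"R",np.hypot(*cb[:2]).round())
E
python3 look.py
python3 - <<'E'
import cv2
p=cv2.imread('pics/top0.png')
cv2.imwrite('pics/crop0.png',cv2.resize(p[260:390,300:480],None,fx=4,fy=4,interpolation=cv2.INTER_CUBIC))
E
```

```text
red_pot_grip 0.76 [367. 269. 397. 296.] zmed 48 max 70 circ [464.3 -91.3] 25.9 box [465.3 -94.6] R 475.0
red_pot_grip 0.73 [367. 320. 397. 350.] zmed 48 max 70 circ [355.7 -99.8] 26.0 box [358.1 -95.2] R 371.0
red_pot_grip 0.7 [412. 348. 439. 382.] zmed 48 max 69 circ [ 295.4 -186.7] 26.8 box [ 297.4 -185.2] R 350.0
red_pot_grip 0.67 [408. 205. 439. 228.] zmed 48 max 70 circ [ 605.1 -180.2] 26.3 box [ 601.5 -178.5] R 627.0
red_pot_grip 0.56 [321. 324. 348. 358.] zmed 48 max 70 circ [345.5   4.1] 25.4 box [344.4   0.9] R 344.0
yellow_pot_grip 0.91 [320. 204. 345. 226.] zmed 48 max 69 circ [605.7   9.6] 26.2 box [603.2   8.5] R 603.0
blue_pot_grip 0.65 [409. 205. 435. 230.] zmed 48 max 70 circ [ 605.1 -180.2] 26.3 box [ 598.8 -175.3] R 624.0
white_pot_grip 0.57 [210. 273. 238. 296.] zmed 48 max 69 circ [457.4 236.1] 25.7 box [455.3 231.6] R 511.0
red_saucer_floor 0.59 [232. 203. 269. 247.] zmed 6 max 14 circ [583.4 186.6] 45.0 box [583.3 186.2] R 612.0
yellow_saucer_floor 0.78 [289. 261. 328. 302.] zmed 6 max 15 circ [463.2  57.1] 43.5 box [463.7  57.6] R 467.0
blue_saucer_floor 0.87 [467. 201. 506. 238.] zmed 6 max 13 circ [ 604.5 -330.8] 46.6 box [ 601.9 -324.9] R 684.0
white_saucer_floor 0.58 [166. 203. 206. 241.] zmed 6 max 14 circ [588.7 334.8] 46.3 box [587.8 327.9] R 673.0
grey_pot_grip 0.84 [436. 279. 471. 308.] zmed 60 max 69 circ [ 447.7 -237.8] 35.8 box [ 443.9 -241.5] R 505.0
remote_mid 0.74 [311. 129. 391. 162.] zmed 21 max 27 circ [758.7 -30.9] 84.4 box [756.6 -28.9] R 757.0
```

View pics/crop0.png

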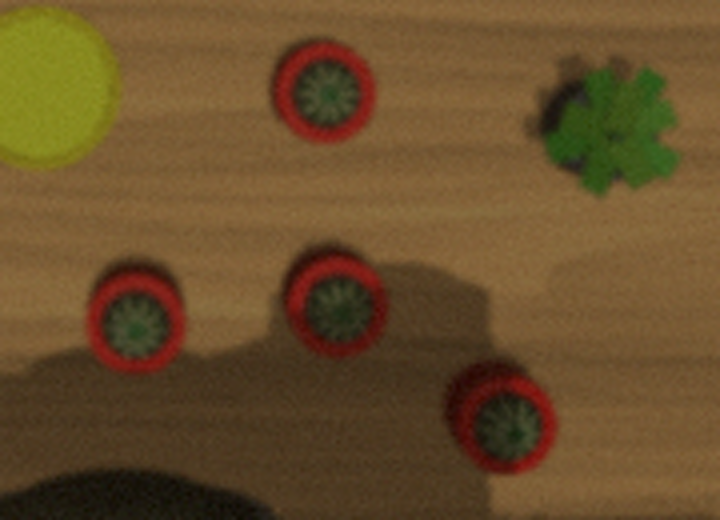

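The candidates for the red pot are (381,283), (384,336), (426,365) and (334,340), at base distances of 475, 371, 350 and 345 mm. I choose (381,283), and the crop confirms it's a red pot with a ribbed ball cactus. Next I'll refine the centres and check them by overlay.

```bash
cat > ref.py <<'E'
from h import *
pots={'red':(464,-91.5),'yellow':(605,9.5),'blue':(604,-180),'white':(457,236)}
sau={'red':(583.4,186.6),'yellow':(463,57),'blue':(604,-330),'white':(588,333)}
p,d=capture("top"); C=cloud("top",d,np.ones(d.shape,bool))
img=p[:,:,::-1].copy()
from scipy.optimize import least_squares
def disk(c,r,lo,hi):
    c=np.array(c)
    for _ in range(8):
        m=(np.hypot(*(C[:,:2]-c).T)<r+8)&(C[:,2]>lo)&(C[:,2]<hi); c=C[m,:2].mean(0)
    return c,m.sum()
v=np.linspace(0,6.28,60)
for n,c in pots.items():
    c,k=disk(c,26,38,75); print('pot',n,c.round(1),k)
    for q in proj("top",np.c_[c[0]+26*np.cos(v),c[1]+26*np.sin(v),46+0*v]): cv2.circle(img,tuple(q.round().astype(int)),0,(0,255,0),-1)
# saucers by colour: pixels differing from wood -> network mask
for n,c in sau.items():
    m=None
    for r in outline_of("top",n+"_saucer_floor"):
        P=onplane("top",np.argwhere(r["pixels"])[:,::-1],7)[:,:2]
        if np.hypot(*(P.mean(0)-c))<25:
            (e,rad)=cv2.minEnclosingCircle(P.astype(np.float32)); print('saucer',n,P.mean(0).round(1),'circ',np.round(e,1),round(rad,1), 'area r',np.sqrt(len(P)*(930/435.7)**2/np.pi).round(1)); c=P.mean(0);break
    for q in proj("top",np.c_[c[0]+44*np.cos(v),c[1]+44*np.sin(v),8+0*v]): cv2.circle(img,tuple(q.round().astype(int)),0,(0,255,0),-1)
cv2.imwrite("pics/ov.png",cv2.resize(img[180:380,150:520],None,fx=2.15,fy=2.15,interpolation=cv2.INTER_NEAREST))
E
python3 ref.py
cat > go.py <<'E'
# usage: go.py x y z [yaw]: remaining world move in tool units
import sys; from h import *
from scipy.spatial.transform import Rotation as R
s=ctrl.sense(); q=s["ee_rot"]; r=R.from_quat([q[1],q[2],q[3],q[0]])
t=np.array([float(a) for a in sys.argv[1:4]]); print("pos",s["eef_pos"].round(1),"t",round(s["time_s"],2),"grip",round(s["grip_width"],3),"F",s["force"].round(1),"q",s["joints"].round(2))
M=r.as_matrix(); print("x",M[:,0].round(3),"z",M[:,2].round(3))
print("tool delta units",(r.inv().apply(t-s["eef_pos"])/50).round(3))
# level + yaw target -> rotvec in 10deg
yaw=float(sys.argv[4]) if len(sys.argv)>4 else np.arctan2(M[1,0],M[0,0])
T=R.from_euler('z',yaw)*R.from_euler('x',np.pi); print("dr",((r.inv()*T).as_rotvec()/np.radians(10)).round(3))
E
python3 go.py 464 -91 110
```

```text
pot red [464.3 -90.8] 508
pot yellow [604.8   8.8] 490
pot blue [ 604.5 -178.9] 508
pot white [457.5 235.3] 507
saucer red [582.3 185.5] circ [581.5 185.3] 45.8 area r 43.6
saucer yellow [463.9  56.7] circ [463.8  57.6] 44.3 area r 43.3
saucer blue [ 603.4 -327.8] circ [ 603.2 -327.7] 44.8 area r 43.0
saucer white [587.8 333.1] circ [587.6 332.4] 45.2 area r 42.2
pos [ 135.4 -507.3  231.3] t 0.9 grip 0.997 F [-0.  -0.2 -0.9] q [-1.53  0.31  1.5  -0.    1.33 -0.22]
x [ 0.966  0.258 -0.   ] z [-0. -0. -1.]
tool delta units [ 8.497 -6.348  2.426]
dr [-0.  0. -0.]
```

View pics/ov.png

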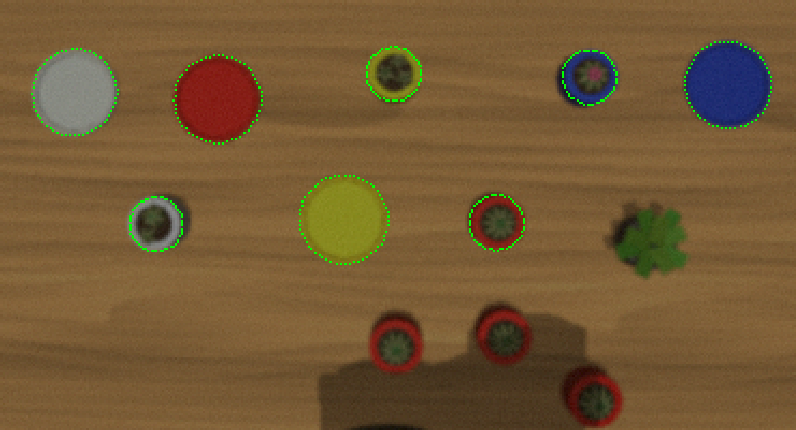

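The overlay fits: every circle lands on its rim to within about 1 px (2 mm). I'll move over the red pot.

Emit:
{"method": "servo_tool", "body": {"motion": [{"dr":[0,0,0],"delta_pos":[0.25,-0.2,0],"hand":1},{"dr":[0,0,0],"delta_pos":[0.5,-0.4,0.05],"hand":1},{"dr":[0,0,0],"delta_pos":[0.6,-0.45,0.05],"hand":1},{"dr":[0,0,0],"delta_pos":[0.6,-0.45,0.05],"hand":1},{"dr":[0,0,0],"delta_pos":[0.6,-0.45,0.05],"hand":1},{"dr":[0,0,0],"delta_pos":[0.6,-0.45,0.05],"hand":1},{"dr":[0,0,0],"delta_pos":[0.6,-0.45,0.05],"hand":1},{"dr":[0,0,0],"delta_pos":[0.6,-0.45,0.05],"hand":1},{"dr":[0,0,0],"delta_pos":[0.6,-0.45,0.05],"hand":1},{"dr":[0,0,0],"delta_pos":[0.6,-0.45,0.05],"hand":1},{"dr":[0,0,0],"delta_pos":[0.6,-0.45,0.05],"hand":1},{"dr":[0,0,0],"delta_pos":[0.6,-0.45,0.05],"hand":1},{"dr":[0,0,0],"delta_pos":[0.6,-0.45,0.05],"hand":1},{"dr":[0,0,0],"delta_pos":[0.5,-0.4,0.05],"hand":1},{"dr":[0,0,0],"delta_pos":[0.3,-0.2,0.0],"hand":1},{"dr":[0,0,0],"delta_pos":[0.2,-0.1,0.0],"hand":1},{"dr":[0,0,0],"delta_pos":[0,0,0],"hand":1}]}}

```text
time_s: 3.02
eef_pos: [467.2, -69.6, 198.9]
ee_rot: [0.001, 0.991, 0.133, 0.002]
force: [0.3, -0.8, 0.1]
grip_width: 0.998
```

```bash
python3 go.py 464.5 -91 100 0
```

```text
pos [467.2 -69.6 198.9] t 3.02 grip 0.998 F [ 0.3 -0.8  0.1] q [-0.4   0.22  1.7   0.    1.21  0.91]
x [0.965 0.263 0.003] z [ 0.003 -0.001 -1.   ]
tool delta units [-0.17   0.396  1.979]
dr [ 0.006 -0.019  1.525]
```

Emit:
{"method": "servo_tool", "body": {"motion": [{"dr":[0,0,0],"delta_pos":[-0.1,0.2,0.2],"hand":1},{"dr":[0,0,0],"delta_pos":[-0.07,0.2,0.5],"hand":1},{"dr":[0,0,0],"delta_pos":[0,0,0.5],"hand":1},{"dr":[0,0,0],"delta_pos":[0,0,0.5],"hand":1},{"dr":[0,0,0],"delta_pos":[0,0,0.2],"hand":1},{"dr":[0,0,0],"delta_pos":[0,0,0],"hand":1}]}}

```text
time_s: 3.78
eef_pos: [461.3, -97.3, 99.5]
ee_rot: [0.001, 0.992, 0.13, 0.001]
force: [0.0, -0.4, -0.4]
grip_width: 0.999
```

```bash
python3 go.py 464.5 -91 9
```

```text
pos [461.3 -97.3  99.5] t 3.77 grip 0.999 F [ 0.  -0.4 -0.4] q [-0.46  0.35  1.82 -0.    0.96  0.85]
x [0.966 0.257 0.002] z [ 0.002 -0.001 -1.   ]
tool delta units [ 0.091 -0.11   1.81 ]
dr [ 0.011 -0.011 -0.   ]
```

Emit:
{"method": "servo_tool", "body": {"motion": [{"dr":[0,0,0],"delta_pos":[0.09,-0.11,0.1],"hand":1},{"dr":[0,0,0],"delta_pos":[0,0,0.4],"hand":1},{"dr":[0,0,0],"delta_pos":[0,0,0.5],"hand":1},{"dr":[0,0,0],"delta_pos":[0,0,0.4],"hand":1},{"dr":[0,0,0],"delta_pos":[0,0,0.25],"hand":1},{"dr":[0,0,0],"delta_pos":[0,0,0.1],"hand":1},{"dr":[0,0,0],"delta_pos":[0,0,0.05],"hand":1},{"dr":[0,0,0],"delta_pos":[0,0,0],"hand":1}]}}

```text
time_s: 4.78
eef_pos: [468.8, -91.0, 11.0]
ee_rot: [0.004, 0.991, 0.13, 0.006]
force: [-1.0, 0.1, 0.8]
grip_width: 1.0
```

```bash
python3 go.py 464.5 -91 9
```

```text
pos [468.8 -91.   11. ] t 4.78 grip 1.0 F [-1.   0.1  0.8] q [-0.44  0.52  1.87  0.    0.74  0.87]
x [0.966 0.258 0.01 ] z [ 0.012 -0.006 -1.   ]
tool delta units [-0.083 -0.022  0.038]
dr [ 0.05 -0.06 -0.  ]
```

Emit:
{"method": "servo_tool", "body": {"motion": [{"dr":[0.05,-0.06,0],"delta_pos":[-0.08,-0.02,0.03],"hand":1},{"dr":[0,0,0],"delta_pos":[0,0,0],"hand":1},{"dr":[0,0,0],"delta_pos":[0,0,0],"hand":0.6},{"dr":[0,0,0],"delta_pos":[0,0,0],"hand":0.4},{"dr":[0,0,0],"delta_pos":[0,0,0],"hand":0.3},{"dr":[0,0,0],"delta_pos":[0,0,0],"hand":0.2},{"dr":[0,0,0],"delta_pos":[0,0,0],"hand":0.2},{"dr":[0,0,0],"delta_pos":[0,0,0],"hand":0.2},{"dr":[0,0,0],"delta_pos":[0,0,0],"hand":0.2}], "squeeze": 40}}

```text
time_s: 5.9
eef_pos: [464.9, -91.4, 10.6]
ee_rot: [0.0, 0.991, 0.13, 0.0]
force: [-1.0, -0.1, 2.3]
grip_width: 0.599
```

```bash
python3 go.py 464.5 -91 100
```

```text
pos [464.9 -91.4  10.6] t 5.9 grip 0.599 F [-1.  -0.1  2.3] q [-0.44  0.52  1.88 -0.    0.75  0.87]
x [0.966 0.258 0.001] z [ 0.001 -0.001 -1.   ]
tool delta units [-0.005 -0.008 -1.789]
dr [ 0.004 -0.004 -0.   ]
```

Emit:
{"method": "servo_tool", "body": {"motion": [{"dr":[0,0,0],"delta_pos":[0,0,-0.15],"hand":0.2},{"dr":[0,0,0],"delta_pos":[0,0,-0.4],"hand":0.2},{"dr":[0,0,0],"delta_pos":[0,0,-0.5],"hand":0.2},{"dr":[0,0,0],"delta_pos":[0,0,-0.5],"hand":0.2},{"dr":[0,0,0],"delta_pos":[0,0,-0.4],"hand":0.2},{"dr":[0,0,0],"delta_pos":[0.15,-0.2,-0.1],"hand":0.2},{"dr":[0,0,0],"delta_pos":[0.35,-0.45,0],"hand":0.2},{"dr":[0,0,0],"delta_pos":[0.45,-0.6,0],"hand":0.2},{"dr":[0,0,0],"delta_pos":[0.5,-0.65,0],"hand":0.2},{"dr":[0,0,0],"delta_pos":[0.5,-0.65,0],"hand":0.2},{"dr":[0,0,0],"delta_pos":[0.5,-0.65,0],"hand":0.2},{"dr":[0,0,0],"delta_pos":[0.45,-0.6,0],"hand":0.2},{"dr":[0,0,0],"delta_pos":[0.35,-0.45,0],"hand":0.2},{"dr":[0,0,0],"delta_pos":[0.2,-0.25,0],"hand":0.2},{"dr":[0,0,0],"delta_pos":[0.1,-0.1,0],"hand":0.2},{"dr":[0,0,0],"delta_pos":[0,0,0],"hand":0.2}]}}

```text
time_s: 7.9
eef_pos: [576.4, 193.6, 109.9]
ee_rot: [-0.001, 0.991, 0.131, -0.005]
force: [-0.1, -0.3, -1.0]
grip_width: 0.6
```

```bash
python3 go.py 582 185.5 16.5
python3 - <<'E'
from h import *
for n in("top","side"):
    p,d=capture(n); cv2.imwrite(f"pics/{n}1.png",p[:,:,::-1])
E
```

```text
pos [576.4 193.6 109.9] t 7.9 grip 0.6 F [-0.1 -0.3 -1. ] q [0.13 0.61 1.38 0.   1.17 1.44]
x [ 0.966  0.26  -0.01 ] z [-0.01   0.001 -1.   ]
tool delta units [0.084 0.192 1.867]
dr [-0.021  0.056 -0.   ]
```

View pics/side1.png

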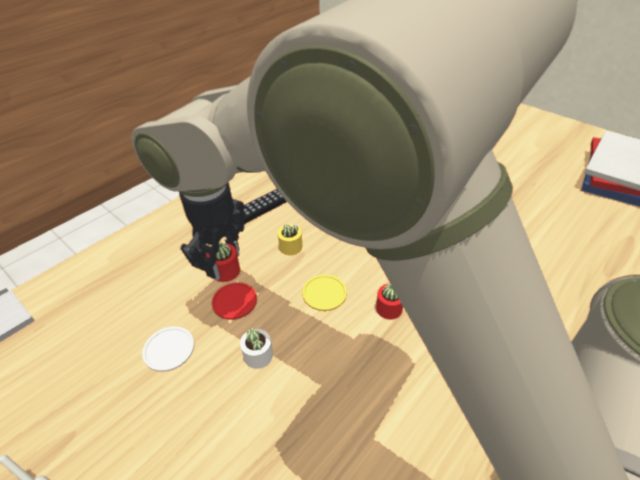

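The side view shows the red pot gripped upright at (225,262), above the red saucer at (235,300). I'll lower it now.

Emit:
{"method": "servo_tool", "body": {"motion": [{"dr":[-0.02,0.06,0],"delta_pos":[0.08,0.19,0.1],"hand":0.2},{"dr":[0,0,0],"delta_pos":[0,0,0.4],"hand":0.2},{"dr":[0,0,0],"delta_pos":[0,0,0.5],"hand":0.2},{"dr":[0,0,0],"delta_pos":[0,0,0.4],"hand":0.2},{"dr":[0,0,0],"delta_pos":[0,0,0.2],"hand":0.2},{"dr":[0,0,0],"delta_pos":[0,0,0.1],"hand":0.2},{"dr":[0,0,0],"delta_pos":[0,0,0],"hand":0.2},{"dr":[0,0,0],"delta_pos":[0,0,0],"hand":0.2}]}}

```text
time_s: 9.0
eef_pos: [585.5, 178.8, 23.6]
ee_rot: [0.001, 0.992, 0.128, 0.003]
force: [0.1, 0.2, -1.7]
grip_width: 0.596
```

```bash
python3 go.py 582 185.5 14.6
```

```text
pos [585.5 178.8  23.6] t 9.0 grip 0.596 F [ 0.1  0.2 -1.7] q [ 0.11  0.72  1.44 -0.    0.98  1.42]
x [0.967 0.254 0.006] z [ 0.007 -0.    -1.   ]
tool delta units [-0.035 -0.148  0.179]
dr [ 0.012 -0.036 -0.   ]
```

Emit:
{"method": "servo_tool", "body": {"motion": [{"dr":[0.01,-0.04,0],"delta_pos":[-0.03,-0.14,0.0],"hand":0.2},{"dr":[0,0,0],"delta_pos":[0,0,0.05],"hand":0.2},{"dr":[0,0,0],"delta_pos":[0,0,0.06],"hand":0.2},{"dr":[0,0,0],"delta_pos":[0,0,0.03],"hand":0.2},{"dr":[0,0,0],"delta_pos":[0,0,0],"hand":0.2}]}}

```text
time_s: 9.62
eef_pos: [582.4, 186.0, 17.0]
ee_rot: [0.0, 0.992, 0.128, 0.0]
force: [0.2, 0.0, -0.4]
grip_width: 0.601
```

```bash
python3 go.py 582 185.5 14.6
```

```text
pos [582.4 186.   17. ] t 9.62 grip 0.601 F [ 0.2  0.  -0.4] q [ 0.12  0.73  1.44 -0.    0.97  1.43]
x [0.967 0.254 0.   ] z [ 0. -0. -1.]
tool delta units [-0.01   0.008  0.047]
dr [ 0.002 -0.002 -0.   ]
```

Emit:
{"method": "servo_tool", "body": {"motion": [{"dr":[0,0,0],"delta_pos":[0,0,0.03],"hand":0.2},{"dr":[0,0,0],"delta_pos":[0,0,0.03],"hand":0.2},{"dr":[0,0,0],"delta_pos":[0,0,0.02],"hand":0.2}]}}

```text
time_s: 10.0
eef_pos: [582.5, 185.9, 14.5]
ee_rot: [0.0, 0.992, 0.128, 0.0]
force: [-5.6, -1.4, 11.5]
grip_width: 0.599
```

```bash
python3 go.py 582 185.5 14.6
```

```text
pos [582.5 185.9  14.5] t 10.0 grip 0.599 F [-5.6 -1.4 11.5] q [ 0.12  0.74  1.44 -0.    0.97  1.43]
x [0.967 0.254 0.   ] z [ 0.001 -0.    -1.   ]
tool delta units [-0.011  0.006 -0.001]
dr [ 0.003 -0.002 -0.   ]
```

Contact at the expected height (14.5 mm). I'll release, rise and go to the yellow pot.

Emit:
{"method": "servo_tool", "body": {"motion": [{"dr":[0,0,0],"delta_pos":[0,0,0],"hand":0.65},{"dr":[0,0,0],"delta_pos":[0,0,0],"hand":0.8},{"dr":[0,0,0],"delta_pos":[0,0,0],"hand":1},{"dr":[0,0,0],"delta_pos":[0,0,0],"hand":1},{"dr":[0,0,0],"delta_pos":[0,0,0],"hand":1},{"dr":[0,0,0],"delta_pos":[0,0,-0.15],"hand":1},{"dr":[0,0,0],"delta_pos":[0,0,-0.4],"hand":1},{"dr":[0,0,0],"delta_pos":[0,0,-0.5],"hand":1},{"dr":[0,0,0],"delta_pos":[0,0,-0.5],"hand":1},{"dr":[0,0,0],"delta_pos":[0,0,-0.3],"hand":1},{"dr":[0,0,0],"delta_pos":[-0.05,0.3,-0.1],"hand":1},{"dr":[0,0,0],"delta_pos":[-0.08,0.6,0],"hand":1},{"dr":[0,0,0],"delta_pos":[-0.1,0.7,0],"hand":1},{"dr":[0,0,0],"delta_pos":[-0.1,0.7,0],"hand":1},{"dr":[0,0,0],"delta_pos":[-0.08,0.6,0],"hand":1},{"dr":[0,0,0],"delta_pos":[-0.06,0.4,0],"hand":1},{"dr":[0,0,0],"delta_pos":[0,0.2,0],"hand":1},{"dr":[0,0,0],"delta_pos":[0,0,0],"hand":1},{"dr":[0,0,0],"delta_pos":[0,0,0],"hand":1}]}}

```text
time_s: 12.38
eef_pos: [602.9, 1.3, 113.2]
ee_rot: [-0.0, 0.992, 0.128, -0.002]
force: [0.1, 1.0, -0.8]
grip_width: 0.997
```

```bash
python3 go.py 604.8 8.8 10
python3 - <<'E'
from h import *
for n in("top","side"):
    p,d=capture(n); cv2.imwrite(f"pics/{n}2.png",p[:,:,::-1])
E
```

```text
pos [602.9   1.3 113.2] t 12.38 grip 0.997 F [ 0.1  1.  -0.8] q [-0.19  0.59  1.4  -0.    1.16  1.12]
x [ 0.967  0.254 -0.005] z [-0.005  0.    -1.   ]
tool delta units [ 0.085 -0.132  2.064]
dr [-0.007  0.027 -0.   ]
```

View pics/side2.png

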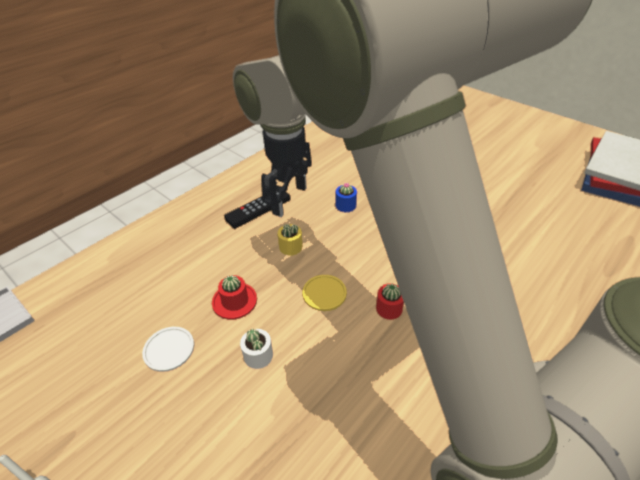

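The red pot stands in its saucer at (235,293). I'll descend on the yellow pot.

Emit:
{"method": "servo_tool", "body": {"motion": [{"dr":[0,0.03,0],"delta_pos":[0.08,-0.13,0.1],"hand":1},{"dr":[0,0,0],"delta_pos":[0,0,0.35],"hand":1},{"dr":[0,0,0],"delta_pos":[0,0,0.2],"hand":1},{"dr":[0,0,0],"delta_pos":[0,0,0],"hand":1}]}}

```text
time_s: 12.98
eef_pos: [604.7, 10.7, 77.6]
ee_rot: [-0.001, 0.992, 0.129, -0.0]
force: [0.0, 0.5, 0.1]
grip_width: 0.996
```

```bash
python3 go.py 604.8 8.8 10
```

```text
pos [604.7  10.7  77.6] t 12.97 grip 0.996 F [0.  0.5 0.1] q [-0.18  0.64  1.42  0.    1.08  1.13]
x [ 0.967  0.256 -0.001] z [-0.001  0.002 -1.   ]
tool delta units [-0.006  0.04   1.352]
dr [-0.011  0.003 -0.   ]
```

Emit:
{"method": "servo_tool", "body": {"motion": [{"dr":[0,0,0],"delta_pos":[0,0.02,0.3],"hand":1},{"dr":[0,0,0],"delta_pos":[0,0,0.4],"hand":1},{"dr":[0,0,0],"delta_pos":[0,0,0.3],"hand":1},{"dr":[0,0,0],"delta_pos":[0,0,0.2],"hand":1},{"dr":[0,0,0],"delta_pos":[0,0,0.1],"hand":1},{"dr":[0,0,0],"delta_pos":[0,0,0],"hand":1},{"dr":[0,0,0],"delta_pos":[0,0,0],"hand":1}]}}

```text
time_s: 13.85
eef_pos: [605.5, 9.2, 9.3]
ee_rot: [-0.001, 0.992, 0.129, 0.0]
force: [-0.1, 0.4, -0.1]
grip_width: 1.001
```

```bash
python3 go.py 604.8 8.8 10
```

```text
pos [605.5   9.2   9.3] t 13.85 grip 1.001 F [-0.1  0.4 -0.1] q [-0.18  0.73  1.46  0.    0.95  1.13]
x [0.967 0.255 0.001] z [ 0.001  0.001 -1.   ]
tool delta units [-0.016  0.004 -0.014]
dr [-0.007 -0.006  0.   ]
```

Emit:
{"method": "servo_tool", "body": {"motion": [{"dr":[0,0,0],"delta_pos":[-0.01,0,0],"hand":0.6},{"dr":[0,0,0],"delta_pos":[0,0,0],"hand":0.4},{"dr":[0,0,0],"delta_pos":[0,0,0],"hand":0.3},{"dr":[0,0,0],"delta_pos":[0,0,0],"hand":0.2},{"dr":[0,0,0],"delta_pos":[0,0,0],"hand":0.2},{"dr":[0,0,0],"delta_pos":[0,0,0],"hand":0.2},{"dr":[0,0,0],"delta_pos":[0,0,0],"hand":0.2}], "squeeze": 40}}

```text
time_s: 14.72
eef_pos: [605.6, 8.9, 10.4]
ee_rot: [-0.0, 0.992, 0.129, 0.001]
force: [0.3, 0.3, 1.1]
grip_width: 0.6
```

```bash
python3 go.py 463.9 56.9 100
```

```text
pos [605.6   8.9  10.4] t 14.72 grip 0.6 F [0.3 0.3 1.1] q [-0.18  0.73  1.46  0.    0.95  1.13]
x [0.967 0.255 0.003] z [ 0.003  0.001 -1.   ]
tool delta units [-2.49  -1.651 -1.798]
dr [-0.001 -0.016  0.   ]
```

Emit:
{"method": "servo_tool", "body": {"motion": [{"dr":[0,0,0],"delta_pos":[0,0,-0.15],"hand":0.2},{"dr":[0,0,0],"delta_pos":[0,0,-0.35],"hand":0.2},{"dr":[0,0,0],"delta_pos":[0,0,-0.45],"hand":0.2},{"dr":[0,0,0],"delta_pos":[0,0,-0.3],"hand":0.2},{"dr":[0,0,0],"delta_pos":[-0.15,-0.1,-0.1],"hand":0.2},{"dr":[0,0,0],"delta_pos":[-0.35,-0.22,0],"hand":0.2},{"dr":[0,0,0],"delta_pos":[-0.5,-0.34,0],"hand":0.2},{"dr":[0,0,0],"delta_pos":[-0.5,-0.34,0],"hand":0.2},{"dr":[0,0,0],"delta_pos":[-0.45,-0.3,0],"hand":0.2},{"dr":[0,0,0],"delta_pos":[-0.3,-0.2,0],"hand":0.2},{"dr":[0,0,0],"delta_pos":[-0.15,-0.1,0],"hand":0.2},{"dr":[0,0,0],"delta_pos":[0,0,0],"hand":0.2},{"dr":[0,0,0],"delta_pos":[0,0,0],"hand":0.2}]}}

```text
time_s: 16.35
eef_pos: [460.1, 58.1, 81.4]
ee_rot: [-0.001, 0.992, 0.129, -0.0]
force: [-0.8, -0.2, -2.0]
grip_width: 0.597
```

```bash
python3 go.py 463.9 56.9 14.4;python3 - <<'E'
from h import *
for n in("side",):
    p,d=capture(n); cv2.imwrite(f"pics/{n}3.png",p[:,:,::-1])
E
```

```text
pos [460.1  58.1  81.4] t 16.35 grip 0.597 F [-0.8 -0.2 -2. ] q [-0.13  0.37  1.86  0.    0.91  1.18]
x [ 0.967  0.255 -0.001] z [-0.001  0.002 -1.   ]
tool delta units [0.068 0.045 1.34 ]
dr [-0.01   0.003 -0.   ]
```

View pics/side3.png

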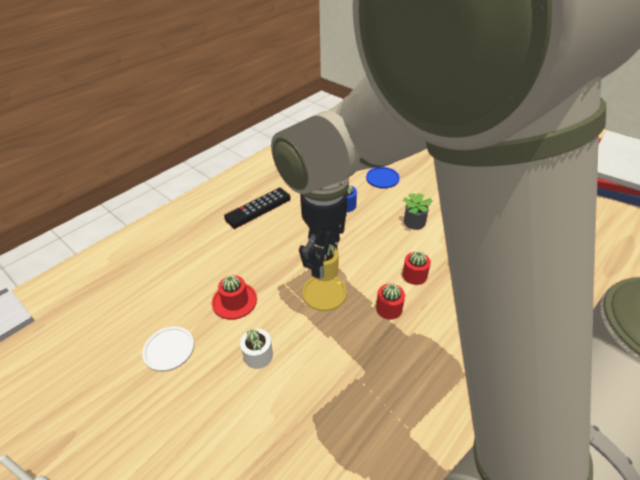

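The yellow pot is held upright at (330,262), over the yellow saucer at (325,292). I'll lower it.

Emit:
{"method": "servo_tool", "body": {"motion": [{"dr":[0,0,0],"delta_pos":[0.06,0.04,0.2],"hand":0.2},{"dr":[0,0,0],"delta_pos":[0,0,0.4],"hand":0.2},{"dr":[0,0,0],"delta_pos":[0,0,0.3],"hand":0.2},{"dr":[0,0,0],"delta_pos":[0,0,0.15],"hand":0.2},{"dr":[0,0,0],"delta_pos":[0,0,0.05],"hand":0.2},{"dr":[0,0,0],"delta_pos":[0,0,0],"hand":0.2}]}}

```text
time_s: 17.15
eef_pos: [465.5, 56.0, 22.6]
ee_rot: [-0.001, 0.992, 0.128, -0.0]
force: [-0.5, -0.6, -2.5]
grip_width: 0.598
```

```bash
python3 go.py 463.9 56.9 14.4
```

```text
pos [465.5  56.   22.6] t 17.15 grip 0.598 F [-0.5 -0.6 -2.5] q [-0.13  0.48  1.88  0.    0.77  1.18]
x [ 0.967  0.254 -0.   ] z [-0.001  0.001 -1.   ]
tool delta units [-0.027 -0.026  0.165]
dr [-0.009  0.002 -0.   ]
```

Emit:
{"method": "servo_tool", "body": {"motion": [{"dr":[0,0,0],"delta_pos":[-0.02,-0.02,0.05],"hand":0.2},{"dr":[0,0,0],"delta_pos":[0,0,0.05],"hand":0.2},{"dr":[0,0,0],"delta_pos":[0,0,0.03],"hand":0.2},{"dr":[0,0,0],"delta_pos":[0,0,0.03],"hand":0.2},{"dr":[0,0,0],"delta_pos":[0,0,0.02],"hand":0.2}]}}

```text
time_s: 17.77
eef_pos: [464.9, 56.7, 14.3]
ee_rot: [-0.0, 0.992, 0.128, 0.001]
force: [-5.5, 0.8, 13.4]
grip_width: 0.597
```

```bash
python3 go.py 463.9 56.9 14.4
```

```text
pos [464.9  56.7  14.3] t 17.77 grip 0.597 F [-5.5  0.8 13.4] q [-0.13  0.5   1.89  0.    0.75  1.18]
x [0.967 0.254 0.002] z [ 0.001  0.001 -1.   ]
tool delta units [-0.018 -0.009 -0.002]
dr [-0.005 -0.009  0.   ]
```

Emit:
{"method": "servo_tool", "body": {"motion": [{"dr":[0,0,0],"delta_pos":[0,0,0],"hand":0.65},{"dr":[0,0,0],"delta_pos":[0,0,0],"hand":0.8},{"dr":[0,0,0],"delta_pos":[0,0,0],"hand":1},{"dr":[0,0,0],"delta_pos":[0,0,0],"hand":1},{"dr":[0,0,0],"delta_pos":[0,0,0],"hand":1},{"dr":[0,0,0],"delta_pos":[0,0,-0.15],"hand":1},{"dr":[0,0,0],"delta_pos":[0,0,-0.4],"hand":1},{"dr":[0,0,0],"delta_pos":[0,0,-0.5],"hand":1},{"dr":[0,0,0],"delta_pos":[0,0,-0.5],"hand":1},{"dr":[0,0,0],"delta_pos":[0,0,-0.3],"hand":1},{"dr":[0,0,0],"delta_pos":[0.08,0.3,-0.1],"hand":1},{"dr":[0,0,0],"delta_pos":[0.18,0.6,0],"hand":1},{"dr":[0,0,0],"delta_pos":[0.2,0.75,0],"hand":1},{"dr":[0,0,0],"delta_pos":[0.23,0.8,0],"hand":1},{"dr":[0,0,0],"delta_pos":[0.23,0.8,0],"hand":1},{"dr":[0,0,0],"delta_pos":[0.2,0.75,0],"hand":1},{"dr":[0,0,0],"delta_pos":[0.18,0.6,0],"hand":1},{"dr":[0,0,0],"delta_pos":[0.1,0.35,0],"hand":1},{"dr":[0,0,0],"delta_pos":[0.03,0.1,0],"hand":1},{"dr":[0,0,0],"delta_pos":[0,0,0],"hand":1}]}}

```text
time_s: 20.27
eef_pos: [602.4, -184.9, 114.4]
ee_rot: [-0.001, 0.992, 0.127, 0.0]
force: [-0.2, -0.5, 0.9]
grip_width: 0.999
```

```bash
python3 go.py 604.5 -178.9 9
python3 - <<'E'
from h import *
for n in("top","side"):
    p,d=capture(n); cv2.imwrite(f"pics/{n}4.png",p[:,:,::-1])
E
```

```text
pos [ 602.4 -184.9  114.4] t 20.27 grip 0.999 F [-0.2 -0.5  0.9] q [-0.48  0.65  1.3   0.    1.2   0.83]
x [0.968 0.252 0.001] z [ 0.001  0.002 -1.   ]
tool delta units [ 0.069 -0.102  2.109]
dr [-0.009 -0.005  0.   ]
```

View pics/side4.png

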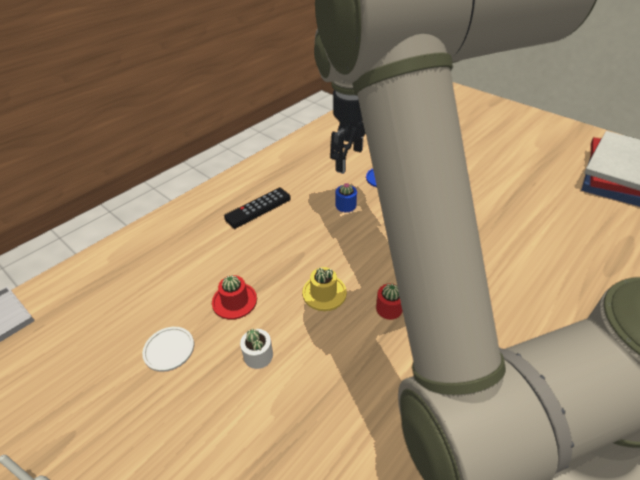

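```bash
python3 go.py 604.5 -178.9 9
```

```text
pos [ 602.3 -184.3  114.7] t 20.38 grip 0.998 F [ 0.5  1.  -0.2] q [-0.48  0.64  1.3   0.    1.19  0.83]
x [0.968 0.253 0.001] z [ 0.001  0.002 -1.   ]
tool delta units [ 0.067 -0.09   2.114]
dr [-0.008 -0.006  0.   ]
```

Yellow is in its saucer at (323,287). Now I'll descend on the blue pot.

Emit:
{"method": "servo_tool", "body": {"motion": [{"dr":[0,0,0],"delta_pos":[0.05,-0.08,0.1],"hand":1},{"dr":[0,0,0],"delta_pos":[0,0,0.35],"hand":1},{"dr":[0,0,0],"delta_pos":[0,0,0.2],"hand":1},{"dr":[0,0,0],"delta_pos":[0,0,0],"hand":1}]}}

```text
time_s: 20.88
eef_pos: [603.2, -177.6, 79.3]
ee_rot: [-0.001, 0.992, 0.128, -0.0]
force: [0.3, -1.1, 0.4]
grip_width: 1.0
```

```bash
python3 go.py 604.5 -178.9 9.5
```

```text
pos [ 603.2 -177.6   79.3] t 20.88 grip 1.0 F [ 0.3 -1.1  0.4] q [-0.47  0.68  1.34  0.    1.13  0.84]
x [ 0.967  0.255 -0.   ] z [-0.001  0.003 -1.   ]
tool delta units [0.02  0.036 1.397]
dr [-0.015  0.001 -0.   ]
```

Emit:
{"method": "servo_tool", "body": {"motion": [{"dr":[0,0,0],"delta_pos":[0.02,0.02,0.3],"hand":1},{"dr":[0,0,0],"delta_pos":[0,0,0.4],"hand":1},{"dr":[0,0,0],"delta_pos":[0,0,0.3],"hand":1},{"dr":[0,0,0],"delta_pos":[0,0,0.2],"hand":1},{"dr":[0,0,0],"delta_pos":[0,0,0.12],"hand":1},{"dr":[0,0,0],"delta_pos":[0,0,0],"hand":1},{"dr":[0,0,0],"delta_pos":[0,0,0],"hand":1}]}}

```text
time_s: 21.75
eef_pos: [605.1, -178.7, 10.0]
ee_rot: [-0.001, 0.992, 0.128, 0.0]
force: [0.5, -0.4, -0.5]
grip_width: 0.998
```

```bash
python3 go.py 604.5 -178.9 9.5
```

```text
pos [ 605.1 -178.7   10. ] t 21.75 grip 0.998 F [ 0.5 -0.4 -0.5] q [-0.47  0.78  1.37  0.    1.    0.84]
x [0.967 0.254 0.001] z [ 0.001  0.002 -1.   ]
tool delta units [-0.012  0.     0.009]
dr [-0.008 -0.007  0.   ]
```

Emit:
{"method": "servo_tool", "body": {"motion": [{"dr":[0,0,0],"delta_pos":[0,0,0],"hand":0.6},{"dr":[0,0,0],"delta_pos":[0,0,0],"hand":0.4},{"dr":[0,0,0],"delta_pos":[0,0,0],"hand":0.3},{"dr":[0,0,0],"delta_pos":[0,0,0],"hand":0.2},{"dr":[0,0,0],"delta_pos":[0,0,0],"hand":0.2},{"dr":[0,0,0],"delta_pos":[0,0,0],"hand":0.2},{"dr":[0,0,0],"delta_pos":[0,0,0],"hand":0.2}], "squeeze": 40}}

```text
time_s: 22.62
eef_pos: [605.6, -179.0, 11.1]
ee_rot: [-0.0, 0.992, 0.128, 0.001]
force: [-0.4, 0.2, 0.7]
grip_width: 0.596
```

```bash
python3 go.py 603.3 -327.8 80
```

```text
pos [ 605.6 -179.    11.1] t 22.62 grip 0.596 F [-0.4  0.2  0.7] q [-0.47  0.78  1.37  0.    1.    0.84]
x [0.967 0.254 0.003] z [ 0.003  0.001 -1.   ]
tool delta units [-0.798  2.865 -1.38 ]
dr [ 0.001 -0.016 -0.   ]
```

Emit:
{"method": "servo_tool", "body": {"motion": [{"dr":[0,0,0],"delta_pos":[0,0,-0.15],"hand":0.2},{"dr":[0,0,0],"delta_pos":[0,0,-0.35],"hand":0.2},{"dr":[0,0,0],"delta_pos":[0,0,-0.45],"hand":0.2},{"dr":[0,0,0],"delta_pos":[0,0,-0.3],"hand":0.2},{"dr":[0,0,0],"delta_pos":[-0.05,0.15,-0.1],"hand":0.2},{"dr":[0,0,0],"delta_pos":[-0.1,0.4,0],"hand":0.2},{"dr":[0,0,0],"delta_pos":[-0.15,0.55,0],"hand":0.2},{"dr":[0,0,0],"delta_pos":[-0.15,0.6,0],"hand":0.2},{"dr":[0,0,0],"delta_pos":[-0.15,0.55,0],"hand":0.2},{"dr":[0,0,0],"delta_pos":[-0.1,0.35,0],"hand":0.2},{"dr":[0,0,0],"delta_pos":[-0.05,0.15,0],"hand":0.2},{"dr":[0,0,0],"delta_pos":[0,0,0],"hand":0.2},{"dr":[0,0,0],"delta_pos":[0,0,0],"hand":0.2}]}}

```text
time_s: 24.25
eef_pos: [601.4, -331.1, 79.0]
ee_rot: [-0.002, 0.992, 0.127, -0.001]
force: [-1.3, 0.0, -1.0]
grip_width: 0.591
```

```bash
python3 - <<'E'
from h import *
for n in("side","top"):
    p,d=capture(n); cv2.imwrite(f"pics/{n}5.png",p[:,:,::-1])
E
python3 go.py 603.3 -327.8 15.1
```

```text
pos [ 601.5 -331.1   79.1] t 24.35 grip 0.595 F [ 0.4  0.9 -2.2] q [-0.67  0.81  1.11  0.    1.23  0.64]
x [ 0.968  0.253 -0.001] z [-0.002  0.003 -1.   ]
tool delta units [ 0.053 -0.05   1.281]
dr [-0.022  0.006 -0.   ]
```

View pics/top5.png

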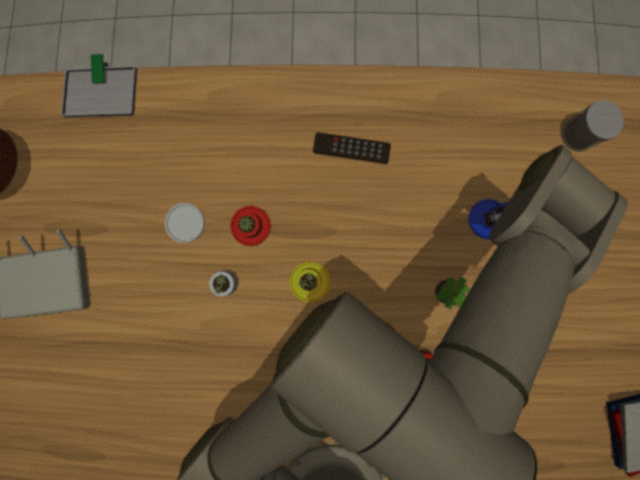

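Red (248,225) and yellow (309,282) sit near the centre of their saucers. Blue is over its own saucer at (487,219), so I'll lower it.

Emit:
{"method": "servo_tool", "body": {"motion": [{"dr":[0,0,0],"delta_pos":[0.04,-0.04,0.2],"hand":0.2},{"dr":[0,0,0],"delta_pos":[0,0,0.4],"hand":0.2},{"dr":[0,0,0],"delta_pos":[0,0,0.3],"hand":0.2},{"dr":[0,0,0],"delta_pos":[0,0,0.12],"hand":0.2},{"dr":[0,0,0],"delta_pos":[0,0,0.04],"hand":0.2},{"dr":[0,0,0],"delta_pos":[0,0,0],"hand":0.2}]}}

```text
time_s: 25.1
eef_pos: [602.8, -326.8, 21.3]
ee_rot: [-0.003, 0.992, 0.128, -0.001]
force: [0.0, 0.1, -2.2]
grip_width: 0.593
```

```bash
python3 go.py 603.3 -327.8 15.1
```

```text
pos [ 602.8 -326.8   21.3] t 25.1 grip 0.593 F [ 0.   0.1 -2.2] q [-0.67  0.87  1.15  0.    1.13  0.65]
x [ 0.967  0.254 -0.002] z [-0.004  0.005 -1.   ]
tool delta units [0.005 0.023 0.123]
dr [-0.032  0.013 -0.   ]
```

Emit:
{"method": "servo_tool", "body": {"motion": [{"dr":[-0.03,0.01,0],"delta_pos":[0,0.01,0.04],"hand":0.2},{"dr":[0,0,0],"delta_pos":[0,0,0.03],"hand":0.2},{"dr":[0,0,0],"delta_pos":[0,0,0.03],"hand":0.2},{"dr":[0,0,0],"delta_pos":[0,0,0.02],"hand":0.2},{"dr":[0,0,0],"delta_pos":[0,0,0.01],"hand":0.2}]}}

```text
time_s: 25.72
eef_pos: [603.4, -327.8, 15.7]
ee_rot: [0.001, 0.992, 0.128, 0.001]
force: [0.1, 0.1, -1.3]
grip_width: 0.594
```

```bash
python3 go.py 603.3 -327.8 15.1
```

```text
pos [ 603.4 -327.8   15.7] t 25.73 grip 0.594 F [ 0.1  0.1 -1.3] q [-0.67  0.88  1.15 -0.    1.11  0.65]
x [0.967 0.254 0.001] z [ 0.001 -0.002 -1.   ]
tool delta units [-0.002  0.     0.012]
dr [ 0.011 -0.005 -0.   ]
```

Emit:
{"method": "servo_tool", "body": {"motion": [{"dr":[0,0,0],"delta_pos":[0,0,0.02],"hand":0.2},{"dr":[0,0,0],"delta_pos":[0,0,0.02],"hand":0.2}]}}

```text
time_s: 25.98
eef_pos: [603.6, -327.9, 15.1]
ee_rot: [0.001, 0.992, 0.128, 0.001]
force: [-2.9, 1.6, 8.5]
grip_width: 0.591
```

```bash
python3 go.py 603.3 -327.8 15.1
```

```text
pos [ 603.6 -327.9   15.1] t 25.98 grip 0.591 F [-2.9  1.6  8.5] q [-0.67  0.88  1.15 -0.    1.11  0.65]
x [0.967 0.254 0.001] z [ 0.002 -0.002 -1.   ]
tool delta units [-0.005 -0.003 -0.001]
dr [ 0.012 -0.007 -0.   ]
```

Emit:
{"method": "servo_tool", "body": {"motion": [{"dr":[0,0,0],"delta_pos":[0,0,0],"hand":0.65},{"dr":[0,0,0],"delta_pos":[0,0,0],"hand":0.8},{"dr":[0,0,0],"delta_pos":[0,0,0],"hand":1},{"dr":[0,0,0],"delta_pos":[0,0,0],"hand":1},{"dr":[0,0,0],"delta_pos":[0,0,0],"hand":1},{"dr":[0,0,0],"delta_pos":[0,0,-0.15],"hand":1},{"dr":[0,0,0],"delta_pos":[0,0,-0.4],"hand":1},{"dr":[0,0,0],"delta_pos":[0,0,-0.5],"hand":1},{"dr":[0,0,0],"delta_pos":[0,0,-0.5],"hand":1},{"dr":[0,0,0],"delta_pos":[0,0,-0.3],"hand":1},{"dr":[0,0,0],"delta_pos":[0,-0.3,-0.1],"hand":1},{"dr":[0,0,0],"delta_pos":[0,-0.6,0],"hand":1},{"dr":[0,0,0],"delta_pos":[0,-0.8,0],"hand":1},{"dr":[0,0,0],"delta_pos":[0,-0.8,0],"hand":1},{"dr":[0,0,0],"delta_pos":[0,-0.8,0],"hand":1},{"dr":[0,0,0],"delta_pos":[0,-0.8,0],"hand":1},{"dr":[0,0,0],"delta_pos":[0,-0.8,0],"hand":1},{"dr":[0,0,0],"delta_pos":[0,-0.8,0],"hand":1},{"dr":[0,0,0],"delta_pos":[0,-0.8,0],"hand":1},{"dr":[0,0,0],"delta_pos":[0,-0.7,0],"hand":1}]}}

```text
time_s: 28.48
eef_pos: [502.0, 37.6, 116.5]
ee_rot: [0.0, 0.992, 0.128, -0.001]
force: [-1.1, 0.2, -0.0]
grip_width: 1.002
```

```bash
python3 go.py 457.5 235.3 110
```

```text
pos [502.   37.6 116.5] t 28.48 grip 1.002 F [-1.1  0.2 -0. ] q [-0.16  0.39  1.71 -0.    1.04  1.16]
x [ 0.967  0.254 -0.002] z [-0.002 -0.001 -1.   ]
tool delta units [ 0.144 -4.05   0.13 ]
dr [0.001 0.011 0.   ]
```

Emit:
{"method": "servo_tool", "body": {"motion": [{"dr":[0,0,0],"delta_pos":[0.02,-0.6,0],"hand":1},{"dr":[0,0,0],"delta_pos":[0.03,-0.8,0],"hand":1},{"dr":[0,0,0],"delta_pos":[0.03,-0.8,0],"hand":1},{"dr":[0,0,0],"delta_pos":[0.03,-0.6,0],"hand":1},{"dr":[0,0,0],"delta_pos":[0.02,-0.4,0],"hand":1},{"dr":[0,0,0],"delta_pos":[0,-0.2,0],"hand":1},{"dr":[0,0,0],"delta_pos":[0,0,0],"hand":1},{"dr":[0,0,0],"delta_pos":[0,0,0],"hand":1}]}}

```text
time_s: 29.48
eef_pos: [454.5, 212.9, 114.3]
ee_rot: [-0.0, 0.991, 0.131, -0.005]
force: [0.5, 1.0, -0.1]
grip_width: 0.998
```

```bash
python3 - <<'E'
from h import *
for n in("side","top"):
    p,d=capture(n); cv2.imwrite(f"pics/{n}6.png",p[:,:,::-1])
E
python3 go.py 457.5 235.3 9.5
```

```text
pos [454.7 212.9 114.3] t 29.57 grip 1.001 F [-0.3  0.2 -0. ] q [0.2  0.4  1.71 0.   1.04 1.51]
x [ 0.966  0.259 -0.009] z [-0.009 -0.001 -1.   ]
tool delta units [ 0.189 -0.415  2.096]
dr [-0.01   0.051 -0.   ]
```

View pics/top6.png

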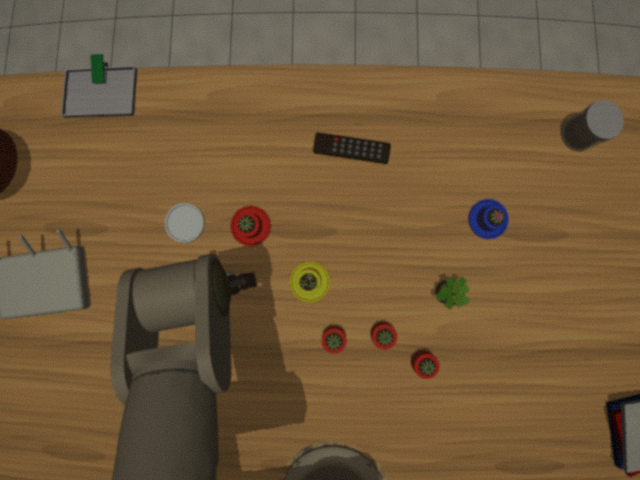

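Blue (495,217) is in its saucer. Next is the white pot.

Emit:
{"method": "servo_tool", "body": {"motion": [{"dr":[0,0.05,0],"delta_pos":[0.1,-0.2,0],"hand":1},{"dr":[0,0,0],"delta_pos":[0.08,-0.18,0.2],"hand":1},{"dr":[0,0,0],"delta_pos":[0,0,0.35],"hand":1},{"dr":[0,0,0],"delta_pos":[0,0,0.15],"hand":1},{"dr":[0,0,0],"delta_pos":[0,0,0],"hand":1}]}}

```text
time_s: 30.2
eef_pos: [459.1, 235.4, 76.9]
ee_rot: [-0.001, 0.991, 0.13, -0.0]
force: [0.4, 0.4, 0.0]
grip_width: 1.002
```

```bash
python3 go.py 457.5 235.3 9.5
```

```text
pos [459.1 235.4  76.9] t 30.2 grip 1.002 F [0.4 0.4 0. ] q [0.25 0.47 1.71 0.   0.96 1.55]
x [0.966 0.258 0.   ] z [-0.     0.002 -1.   ]
tool delta units [-0.032 -0.003  1.349]
dr [-0.011 -0.001  0.   ]
```

Emit:
{"method": "servo_tool", "body": {"motion": [{"dr":[0,0,0],"delta_pos":[-0.03,0,0.3],"hand":1},{"dr":[0,0,0],"delta_pos":[0,0,0.4],"hand":1},{"dr":[0,0,0],"delta_pos":[0,0,0.3],"hand":1},{"dr":[0,0,0],"delta_pos":[0,0,0.2],"hand":1},{"dr":[0,0,0],"delta_pos":[0,0,0.1],"hand":1},{"dr":[0,0,0],"delta_pos":[0,0,0],"hand":1},{"dr":[0,0,0],"delta_pos":[0,0,0],"hand":1}]}}

```text
time_s: 31.08
eef_pos: [458.3, 235.4, 9.2]
ee_rot: [-0.001, 0.992, 0.13, 0.001]
force: [0.2, 0.2, -0.0]
grip_width: 1.001
```

```bash
python3 go.py 457.5 235.3 9.5
```

```text
pos [458.3 235.4   9.2] t 31.07 grip 1.001 F [ 0.2  0.2 -0. ] q [0.25 0.58 1.75 0.   0.8  1.55]
x [0.966 0.258 0.003] z [ 0.002  0.002 -1.   ]
tool delta units [-0.016 -0.003 -0.006]
dr [-0.011 -0.015  0.   ]
```

Emit:
{"method": "servo_tool", "body": {"motion": [{"dr":[0,0,0],"delta_pos":[-0.01,0,0],"hand":0.6},{"dr":[0,0,0],"delta_pos":[0,0,0],"hand":0.4},{"dr":[0,0,0],"delta_pos":[0,0,0],"hand":0.3},{"dr":[0,0,0],"delta_pos":[0,0,0],"hand":0.2},{"dr":[0,0,0],"delta_pos":[0,0,0],"hand":0.2},{"dr":[0,0,0],"delta_pos":[0,0,0],"hand":0.2},{"dr":[0,0,0],"delta_pos":[0,0,0],"hand":0.2}], "squeeze": 40}}

```text
time_s: 31.95
eef_pos: [458.3, 235.4, 10.1]
ee_rot: [-0.001, 0.992, 0.13, 0.002]
force: [0.1, 0.5, 0.7]
grip_width: 0.594
```

```bash
python3 go.py 587.7 332.8 90
```

```text
pos [458.3 235.4  10.1] t 31.95 grip 0.594 F [0.1 0.5 0.7] q [0.25 0.58 1.75 0.   0.8  1.55]
x [0.966 0.258 0.005] z [ 0.004  0.003 -1.   ]
tool delta units [ 3.009 -1.217 -1.581]
dr [-0.011 -0.026  0.   ]
```

Emit:
{"method": "servo_tool", "body": {"motion": [{"dr":[0,0,0],"delta_pos":[0,0,-0.15],"hand":0.2},{"dr":[0,0,0],"delta_pos":[0,0,-0.35],"hand":0.2},{"dr":[0,0,0],"delta_pos":[0,0,-0.45],"hand":0.2},{"dr":[0,0,0],"delta_pos":[0,0,-0.4],"hand":0.2},{"dr":[0,0,0],"delta_pos":[0.2,-0.1,-0.15],"hand":0.2},{"dr":[0,0,0],"delta_pos":[0.45,-0.18,0],"hand":0.2},{"dr":[0,0,0],"delta_pos":[0.55,-0.22,0],"hand":0.2},{"dr":[0,0,0],"delta_pos":[0.6,-0.24,0],"hand":0.2},{"dr":[0,0,0],"delta_pos":[0.55,-0.22,0],"hand":0.2},{"dr":[0,0,0],"delta_pos":[0.4,-0.16,0],"hand":0.2},{"dr":[0,0,0],"delta_pos":[0.2,-0.08,0],"hand":0.2},{"dr":[0,0,0],"delta_pos":[0,0,0],"hand":0.2},{"dr":[0,0,0],"delta_pos":[0,0,0],"hand":0.2}]}}

```text
time_s: 33.58
eef_pos: [586.5, 333.3, 90.4]
ee_rot: [-0.001, 0.992, 0.13, 0.0]
force: [0.1, -0.5, -1.6]
grip_width: 0.595
```

```bash
python3 - <<'E'
from h import *
for n in("side",):
    p,d=capture(n); cv2.imwrite(f"pics/{n}7.png",p[:,:,::-1])
E
python3 go.py 587.7 332.8 14.1
```

```text
pos [586.5 333.3  90.5] t 33.62 grip 0.594 F [ 1.  -0.7 -1.1] q [0.34 0.76 1.15 0.   1.22 1.65]
x [0.966 0.258 0.001] z [ 0.     0.002 -1.   ]
tool delta units [0.019 0.018 1.528]
dr [-0.01  -0.003  0.   ]
```

View pics/side7.png

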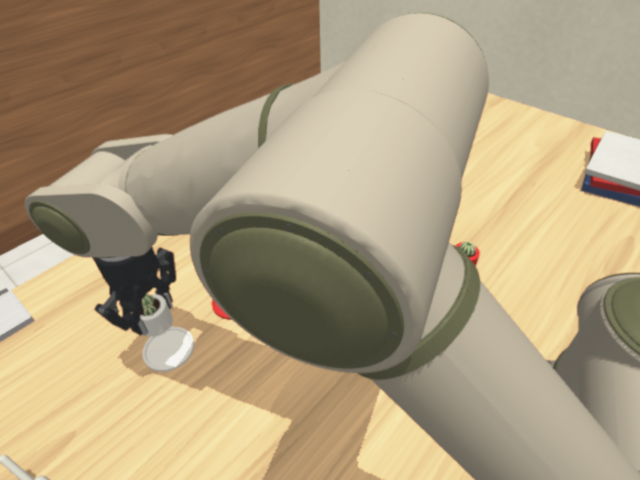

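The white pot is held over its saucer: pot at (152,315), saucer at (168,348). I'll lower it.

Emit:
{"method": "servo_tool", "body": {"motion": [{"dr":[0,0,0],"delta_pos":[0.01,0.01,0.2],"hand":0.2},{"dr":[0,0,0],"delta_pos":[0,0,0.4],"hand":0.2},{"dr":[0,0,0],"delta_pos":[0,0,0.4],"hand":0.2},{"dr":[0,0,0],"delta_pos":[0,0,0.25],"hand":0.2},{"dr":[0,0,0],"delta_pos":[0,0,0.1],"hand":0.2},{"dr":[0,0,0],"delta_pos":[0,0,0],"hand":0.2}]}}

```text
time_s: 34.38
eef_pos: [586.2, 332.0, 19.9]
ee_rot: [-0.001, 0.992, 0.13, -0.0]
force: [0.3, -0.0, -0.2]
grip_width: 0.597
```

```bash
python3 go.py 587.7 332.8 14.1
```

```text
pos [586.2 332.   19.9] t 34.38 grip 0.597 F [ 0.3 -0.  -0.2] q [0.34 0.85 1.2  0.   1.09 1.65]
x [ 0.966  0.257 -0.   ] z [-0.001  0.001 -1.   ]
tool delta units [ 0.033 -0.008  0.116]
dr [-0.009  0.002 -0.   ]
```

Emit:
{"method": "servo_tool", "body": {"motion": [{"dr":[0,0,0],"delta_pos":[0.02,0,0.04],"hand":0.2},{"dr":[0,0,0],"delta_pos":[0,0,0.03],"hand":0.2},{"dr":[0,0,0],"delta_pos":[0,0,0.03],"hand":0.2},{"dr":[0,0,0],"delta_pos":[0,0,0.02],"hand":0.2},{"dr":[0,0,0],"delta_pos":[0,0,0.02],"hand":0.2}]}}

```text
time_s: 35.0
eef_pos: [588.1, 332.6, 14.2]
ee_rot: [-0.001, 0.992, 0.13, 0.001]
force: [-0.7, 0.3, -2.6]
grip_width: 0.595
```

```bash
python3 go.py 587.7 332.8 14.1
```

```text
pos [588.1 332.6  14.2] t 35.0 grip 0.595 F [-0.7  0.3 -2.6] q [0.34 0.86 1.2  0.   1.08 1.65]
x [0.966 0.257 0.003] z [ 0.002  0.002 -1.   ]
tool delta units [-0.007 -0.005  0.003]
dr [-0.01  -0.015  0.   ]
```

No contact yet, so I'll go a little further down.

Emit:
{"method": "servo_tool", "body": {"motion": [{"dr":[0,0,0],"delta_pos":[0,0,0.02],"hand":0.2},{"dr":[0,0,0],"delta_pos":[0,0,0.01],"hand":0.2}]}}

```text
time_s: 35.25
eef_pos: [588.3, 332.7, 14.2]
ee_rot: [-0.001, 0.992, 0.13, 0.001]
force: [-0.6, -0.1, 2.4]
grip_width: 0.594
```

```bash
python3 go.py 587.7 332.8 14.1
```

```text
pos [588.3 332.7  14.2] t 35.25 grip 0.594 F [-0.6 -0.1  2.4] q [0.34 0.86 1.2  0.   1.08 1.65]
x [0.966 0.257 0.003] z [ 0.003  0.002 -1.   ]
tool delta units [-0.01  -0.005  0.002]
dr [-0.009 -0.018  0.   ]
```

Emit:
{"method": "servo_tool", "body": {"motion": [{"dr":[0,0,0],"delta_pos":[0,0,0.02],"hand":0.2},{"dr":[0,0,0],"delta_pos":[0,0,0.01],"hand":0.2}]}}

```text
time_s: 35.5
eef_pos: [588.4, 332.8, 14.2]
ee_rot: [-0.001, 0.992, 0.13, 0.002]
force: [-2.5, -1.0, 2.7]
grip_width: 0.595
```

```bash
python3 go.py 587.7 332.8 14.1
```

```text
pos [588.4 332.8  14.2] t 35.5 grip 0.595 F [-2.5 -1.   2.7] q [0.34 0.86 1.2  0.   1.08 1.65]
x [0.966 0.257 0.004] z [ 0.003  0.002 -1.   ]
tool delta units [-0.013 -0.004  0.002]
dr [-0.009 -0.022  0.   ]
```

Contact: z has stopped at 14.2 and the force has risen about 5 N. I'll release, rise and retreat.

Emit:
{"method": "servo_tool", "body": {"motion": [{"dr":[0,0,0],"delta_pos":[0,0,0],"hand":0.65},{"dr":[0,0,0],"delta_pos":[0,0,0],"hand":0.8},{"dr":[0,0,0],"delta_pos":[0,0,0],"hand":1},{"dr":[0,0,0],"delta_pos":[0,0,0],"hand":1},{"dr":[0,0,0],"delta_pos":[0,0,0],"hand":1},{"dr":[0,0,0],"delta_pos":[0,0,-0.15],"hand":1},{"dr":[0,0,0],"delta_pos":[0,0,-0.4],"hand":1},{"dr":[0,0,0],"delta_pos":[0,0,-0.5],"hand":1},{"dr":[0,0,0],"delta_pos":[0,0,-0.6],"hand":1},{"dr":[0,0,0],"delta_pos":[0,0,-0.6],"hand":1},{"dr":[0,0,0],"delta_pos":[0,0,-0.6],"hand":1},{"dr":[0,0,0],"delta_pos":[-0.3,0.3,-0.5],"hand":1},{"dr":[0,0,0],"delta_pos":[-0.5,0.6,-0.2],"hand":1},{"dr":[0,0,0],"delta_pos":[-0.6,0.7,0],"hand":1},{"dr":[0,0,0],"delta_pos":[-0.6,0.7,0],"hand":1},{"dr":[0,0,0],"delta_pos":[-0.6,0.7,0],"hand":1},{"dr":[0,0,0],"delta_pos":[-0.6,0.7,0],"hand":1},{"dr":[0,0,0],"delta_pos":[-0.6,0.7,0],"hand":1},{"dr":[0,0,0],"delta_pos":[-0.4,0.7,0],"hand":1},{"dr":[0,0,0],"delta_pos":[-0.2,0.5,0],"hand":1}]}}

```text
time_s: 38.0
eef_pos: [444.0, -2.8, 214.9]
ee_rot: [-0.0, 0.991, 0.131, 0.016]
force: [-0.0, -0.0, 0.6]
grip_width: 0.998
```

Emit:
{"method": "servo_tool", "body": {"motion": [{"dr":[0,0,0],"delta_pos":[0,0.7,0],"hand":1},{"dr":[0,0,0],"delta_pos":[0,0.8,0],"hand":1},{"dr":[0,0,0],"delta_pos":[0,0.8,0],"hand":1},{"dr":[0,0,0],"delta_pos":[0,0.8,0],"hand":1},{"dr":[0,0,0],"delta_pos":[0,0.5,0],"hand":1},{"dr":[0,0,0],"delta_pos":[0,0.2,0],"hand":1},{"dr":[0,0,0],"delta_pos":[0,0,0],"hand":1},{"dr":[0,0,0],"delta_pos":[0,0,0],"hand":1}]}}

```text
time_s: 39.0
eef_pos: [494.1, -192.7, 226.9]
ee_rot: [0.004, 0.991, 0.131, 0.022]
force: [1.1, -0.2, -1.0]
grip_width: 1.001
```

```bash
cat > fin.py <<'E'
from h import *
sau={'red':(582.3,185.5),'yellow':(463.9,56.7),'blue':(603.4,-327.8),'white':(587.8,333.1)}
p,d=capture("top"); C=cloud("top",d,np.ones(d.shape,bool)); img=p[:,:,::-1].copy()
v=np.linspace(0,6.28,60)
for n,c0 in sau.items():
    c=np.array(c0)
    for _ in range(8):
        m=(np.hypot(*(C[:,:2]-c).T)<34)&(C[:,2]>41)&(C[:,2]<90); c=C[m,:2].mean(0)
    Q=C[m]; rr=np.hypot(*(Q[:,:2]-c).T); R=Q[(rr>19)&(rr<25)&(Q[:,2]>42)]
    A=np.c_[R[:,:2]-c,np.ones(len(R))]; f=np.linalg.lstsq(A,R[:,2],rcond=None)[0]
    # saucer: points z<20 in annulus 30..46
    s=(np.hypot(*(C[:,:2]-c0).T)<60)&(C[:,2]>4)&(C[:,2]<20)
    sc=None
    for r in outline_of("top",n+"_saucer_floor")[:1]:
        P=onplane("top",np.argwhere(r["pixels"])[:,::-1],7)[:,:2]; e,rad=cv2.minEnclosingCircle(P.astype(np.float32)); sc=(np.round(e,1),round(rad,1))
    print(n,"pot",c.round(1),"off",(c-c0).round(1),"rim z %.1f tilt deg %.1f"%(f[2],np.degrees(np.arctan(np.hypot(f[0],f[1])))),"plant max %.0f"%Q[:,2].max(),"saucer",sc)
    for cc,rd,z in((c,26,50),(c0,44,8)):
        for q in proj("top",np.c_[cc[0]+rd*np.cos(v),cc[1]+rd*np.sin(v),z+0*v]): cv2.circle(img,tuple(q.round().astype(int)),0,(0,255,0),-1)
cv2.imwrite("pics/fin.png",cv2.resize(img[120:380,150:520],None,fx=2.15,fy=2.15,interpolation=cv2.INTER_CUBIC))
q,_=capture("side"); cv2.imwrite("pics/finside.png",q[:,:,::-1])
for n in("grey_pot_grip","remote_mid"):
    for r in search_frame("top",n)[:1]: print(n,np.round(r["bbox"]),r["score"])
E
python3 fin.py; python3 go.py 400 0 200
```

```text
red pot [580.7 183.4] off [-1.6 -2.1] rim z 51.0 tilt deg 2.4 plant max 73 saucer (array([581.4, 186.7]), 45.5)
yellow pot [465.   57.5] off [1.1 0.8] rim z 51.6 tilt deg 0.4 plant max 72 saucer (array([463.5,  56.5]), 44.1)
blue pot [ 609.8 -320.6] off [6.4 7.2] rim z 49.9 tilt deg 8.3 plant max 72 saucer (array([ 610.7, -321.3]), 42.0)
white pot [587.9 329.6] off [ 0.1 -3.5] rim z 51.1 tilt deg 4.3 plant max 73 saucer (array([587.4, 333.1]), 46.3)
grey_pot_grip [470. 199. 498. 230.] 0.2
remote_mid [312. 128. 395. 161.] 0.55
pos [ 494.2 -193.4  226.5] t 39.4 grip 1.0 F [-0.8  0.2  0.2] q [-0.61  0.31  1.52  0.02  1.28  0.7 ]
x [0.965 0.259 0.042] z [ 0.044 -0.002 -0.999]
tool delta units [-0.838 -4.23   0.44 ]
dr [ 0.074 -0.242 -0.002]
```

View pics/fin.png

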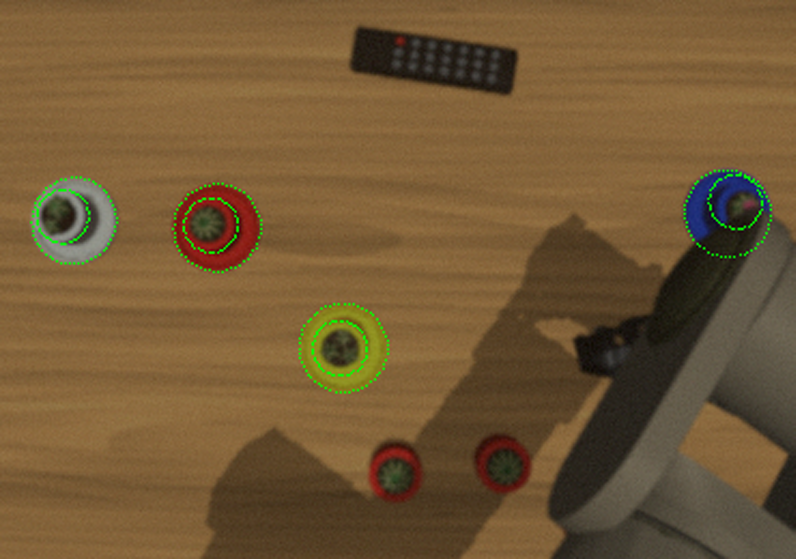

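View pics/finside.png

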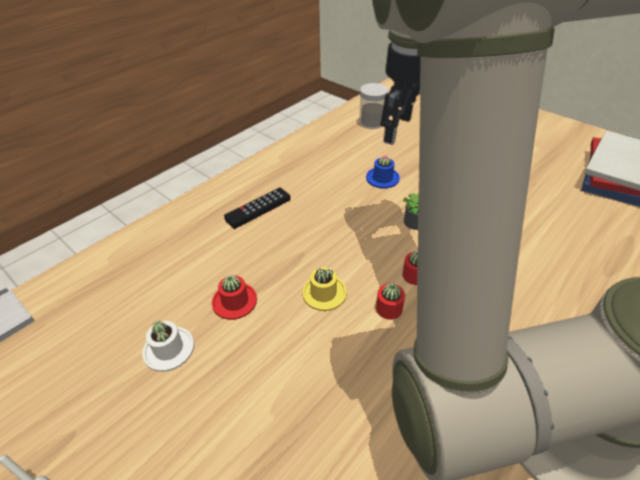

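Blue is partly hidden by the arm, so I'll move clear and recheck. I'll also check the white pot's tilt.

Emit:
{"method": "servo_tool", "body": {"motion": [{"dr":[0.07,-0.24,0],"delta_pos":[-0.2,-0.4,0],"hand":1},{"dr":[0,0,0],"delta_pos":[-0.4,-0.7,0],"hand":1},{"dr":[0,0,0],"delta_pos":[-0.5,-0.8,0],"hand":1},{"dr":[0,0,0],"delta_pos":[-0.3,-0.8,0],"hand":1},{"dr":[0,0,0],"delta_pos":[0,-0.6,0],"hand":1},{"dr":[0,0,0],"delta_pos":[0,-0.3,0],"hand":1},{"dr":[0,0,0],"delta_pos":[0,0,0],"hand":1},{"dr":[0,0,0],"delta_pos":[0,0,0],"hand":1}]}}

```text
time_s: 40.4
eef_pos: [371.6, -29.4, 225.3]
ee_rot: [-0.0, 0.991, 0.131, -0.006]
force: [0.6, -0.4, -0.2]
grip_width: 0.999
```

```bash
sed -i 's#pics/fin#pics/finb#g' fin.py
cat >> fin.py <<'E'
# model overlay on side view: upright cylinders
si=q[:,:,::-1].copy()
for n,c0 in sau.items():
    for z,rd in((50,26),(4,26),(8,44)):
        for u in proj("side",np.c_[c0[0]+rd*np.cos(v),c0[1]+rd*np.sin(v),z+0*v]): cv2.circle(si,tuple(u.round().astype(int)),0,(0,255,0),-1)
cv2.imwrite("pics/sideov.png",cv2.resize(si[140:380,130:420],None,fx=2.7,fy=2.5,interpolation=cv2.INTER_CUBIC)[:600,:800])
E
python3 fin.py
```

```text
red pot [580.8 183.5] off [-1.5 -2. ] rim z 51.0 tilt deg 2.1 plant max 73 saucer (array([581.9, 186.4]), 44.6)
yellow pot [465.   57.6] off [1.1 0.9] rim z 51.3 tilt deg 0.3 plant max 72 saucer (array([583.8, 190.1]), 31.6)
blue pot [ 601.6 -324. ] off [-1.8  3.8] rim z 50.3 tilt deg 3.9 plant max 73 saucer (array([ 603.5, -327.9]), 45.0)
white pot [588.  329.5] off [ 0.2 -3.6] rim z 50.9 tilt deg 4.9 plant max 74 saucer (array([588.3, 333.9]), 46.5)
grey_pot_grip [436. 281. 471. 307.] 0.68
remote_mid [312. 131. 389. 163.] 0.97
```

View pics/finb.png

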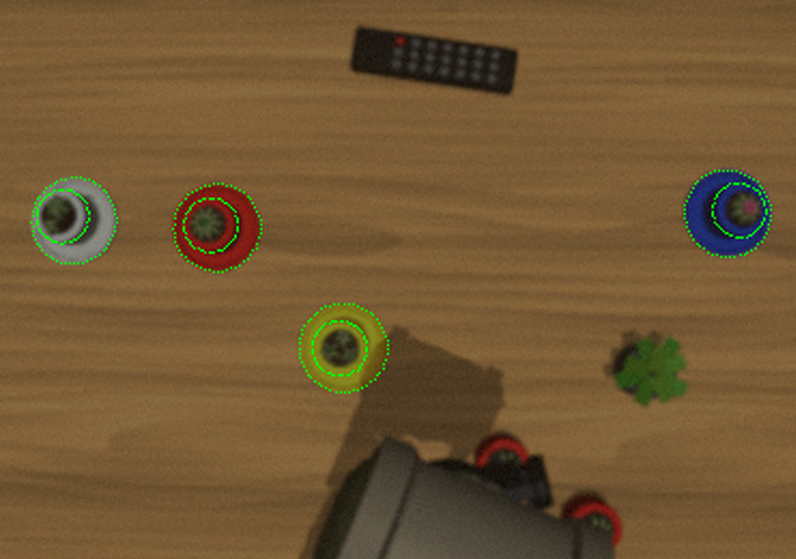

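View pics/sideov.png

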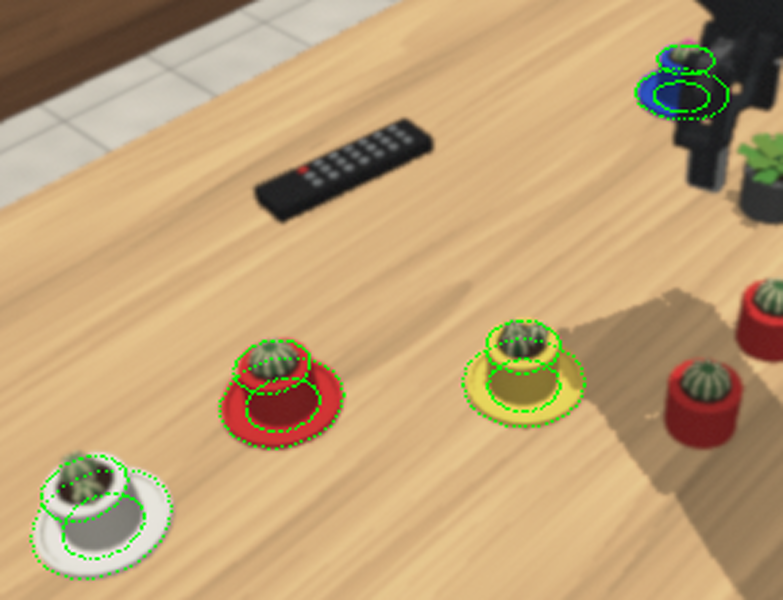

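The upright-pot models (rim at z = 50 mm, saucer at 8 mm) line up with all four pots and saucers in both views. The remote, grey plant and the spare red pots haven't moved, and the arm is stopped at z = 225 mm, clear of everything. I'll hand in.

Run:
```python
from rig import ticket, ctrl
print(ctrl.sense()["time_s"]); print(ticket.finish_job())
```

```text
40.8
the job is handed in; nothing more can be done
None
```

I put the red, yellow, blue and white pots, in that order, on their own saucers, and handed the job in at 40.8 s of the 112 s allowed. For red I took the pot farthest from the base, at about 475 mm; the other three red pots were 344–371 mm away and I left them alone. Each pot was lowered until it touched its saucer before I let go.

**Pot placement:** In the last top view, all four rims measured 50–51 mm high (50 mm expected). The pots were within about 4.5 mm of their saucer centres, with 13 mm of play allowed.

**Everything else:** The saucers, remote and grey plant showed no shift, and the arm was stopped about 225 mm up, clear of everything. The arm hid part of the near red pots in that last view. I saw all three at their starting spots when I checked before picking up the white pot.

**Checks that disagreed:**
- **Tilt:** A rough tilt estimate from depth gave 4–5° for white and 4° for blue. It grew toward the edge of the picture, so I put it down to the viewing angle. In the side view, red, yellow and white matched an upright outline, but the gripper hid most of blue. I didn't measure tilt a second way.
- **Yellow saucer:** In the final pass the network reported it at the red saucer's position. The picture overlay and the previous pass both show it in the right place.

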